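# Seat the amber glass tile in the panel frame

### The job

With the fingertips, gently press the amber glass tile straight down until its top is flush with the top of the wooden frame, then withdraw. Do not lift it out, do not touch the other tiles, and leave the jar, the brush and the weight where they are.

Things in the scene. Friction and masses are not known exactly. Their poses are not given: they have to be found in the camera images.
- frame: flat wooden panel frame fixed to the bench, 172 mm (its x) by 250 mm (its y), 22 mm high; origin: centre of its underside, on the bench; its top is 22 mm above. Six square openings of 62 mm, 2 along x by 3 along y, centred at x = -39 or +39 mm and y = -78, 0 or +78 mm, with bars 16 mm wide between them, hold one glass tile each
- amber_tile: amber (orange) slab-glass tile, 60 x 60 x 17.5 mm, level in one of the six openings (varies); origin: centre of its TOP face, axes as the frame's. Starts 5.5 to 8 mm above the frame's top. Slides only straight up and down; a tight gasket holds it wherever it is left. About 3 N pushes it down slowly; a firm stop ends its travel 1.5 mm below flush. Over 30 N would crack it.
- blue_tile: blue slab-glass tile in another opening of the frame; same size and origin as the amber one, standing 1 to 8 mm proud; to be left alone
- green_tile: green slab-glass tile in another opening of the frame; same size and origin as the amber one, standing 1 to 8 mm proud; to be left alone
- red_tile: red slab-glass tile in another opening of the frame; same size and origin as the amber one, standing 1 to 8 mm proud; to be left alone
- violet_tile: violet slab-glass tile in another opening of the frame; same size and origin as the amber one, standing 1 to 8 mm proud; to be left alone
- white_tile: white slab-glass tile in another opening of the frame; same size and origin as the amber one, standing 1 to 8 mm proud; to be left alone
- flux_jar: closed brown glass jar with a paper label and steel cap, 46 mm across, 58 mm tall, loose on the bench beside the frame's +y side; origin: centre of its underside; to be left alone
- brush: brush with a wooden handle, 170 mm long, lying loose on the bench beside the frame's -y side; origin: underside, x along it; to be left alone
- weight: small dark steel weight with a brass knob, 48 mm across, 50 mm tall, loose on the bench beyond the frame's +x side; origin: centre of its underside; to be left alone

How it is judged:
By the outcome, as a careful person would: the job done as asked, in the order asked, and still so for the second after the job is handed in, with the robot touching nothing.
It also fails if it takes over 29 s, if anything falls off the work surface, if the arm or the gripper's body presses on something with over 40 N, if the wrist force passes 120 N, or if a joint passes its speed limit or range.

### The arm

A 6-joint arm with a two-finger parallel gripper is mounted at the origin on the work surface. World frame = base frame: x ahead of the robot, y to its left, z up, the work surface at z = 0. Lengths are in m, angles in rad, forces in N, time in s.
With the tool pointing down it reaches from about 0.3 to 0.875 m from the base axis. Payload 6.4 kg.
Tool frame: the origin (TCP) lies at the centre of the arm's flange, where the gripper is bolted on; the fingertips stand 173 mm ahead of it and the grasp point (between the pads) lies ctrl.grip_point_offset ahead of it (ctrl.grip_point_offset is the distance from the TCP to the grasp point, in m); z points along the fingers, y is the direction in which the jaws open and shut (so a half turn about z gives the same grasp; the last joint's range is limited). The gripper opens to 85 mm and grips with 20 to 120 N. Pads are 22 mm wide; open, the fingers measure 114 mm over their backs; the gripper's body (76 mm by 85 mm) begins 54 mm behind the grasp point. The pads swing forward as they close: fully open they stand 13 mm farther back than shut.
Start: joints at [-1.436, 0.181, 1.607, -0, 1.354, -0.206], TCP at [0.192, -0.542, 0.405] pointing down, gripper open.
Joint ranges: [-2.99, 2.99], [-0.89, 2.07], [0.3, 2.58], [-1.14, 4.28], [0, 2.63], [-3.12, 3.12]. Speed limits (rad/s): [2.57, 2.57, 3.01, 3.14, 3.14, 3.14].

### API

Orientations are given as a unit quaternion [w, x, y, z].
In Python, from bench import ctrl, cams, boxes_of, landmark_of gives the robot as it stands.
- The arm moves only by the shell command python3 -m handwheel 'ROWS'. ROWS is JSON, a list of rows, each an object with "offset": the shift along the tool's x, y, z in m, a list of three; "spin": the turn about the tool's z in degrees; "grip": the opening, from 0 (shut) to 1 (fully open). A call has 1 to 20 rows; each row is the pose to reach, as a shift and turn from the pose commanded when the call began, along the tool's axes at that moment; what a row does not reach only later rows make up. A row lasts 1/8 s, in which the tool goes at most 62.5 mm and 10.7 degrees, less where a joint would pass 70% of its speed; a pose out of reach is approached as far as the arm can. A call with a gripper value outside its range is refused whole. The fingers move at their own pace and stop on an object; the grip force is fixed at half the most. Time passes only in rows, so rows that repeat a pose let the fingers close. It gives the time, the measured TCP pose, the force and the opening at its end, in the units of the state.
- ctrl.get_obs(): the state, without advancing time (a new reading comes with each control period).
- cams.camera(name): name is "scene" or "top" or "wrist"; returns a dict with "color" (420x560x3 uint8, red, green, blue), "camera_matrix" (3x3 intrinsics, pixels), "view" (4x4, takes a point from world to camera coordinates); the wrist camera has in their place "tool_from_camera" (4x4, takes a point from camera to tool coordinates, whose origin is the TCP and whose axes are the flange's). Camera axes: x right, y up, looking along -z (the intrinsics and any distortion apply to the point x, -y, -z); pixel columns grow to the right and rows downward; lengths in m; the calibration is good to about 2 mm. The wrist camera is an equidistant fisheye: a pixel r from the principal point sees the ray r / f radians off the axis. A picture is of the moment at which its call begins: read the wrist's pose just before it. There is no depth.
- ctrl.hand_in(): hands the job in, once; it reports no verdict.
Trained networks look in a picture, given as the dict that the camera call returned (one of the last four; its "shot" number tells which), for a name from the list of things; names that differ only in an ending like _2 or _b are one class to them, and where a whole thing is asked for, a point or a joint stands for the part that bears it (a point fixed in the world has none). Each returns a list of dicts, best first, with "confidence" (0 to 1); they miss things now and then, are a little off and sometimes report something else, mostly with a low value. They report only what shows in the picture. A call takes as long as a camera call.
- boxes_of(picture, thing): "uv" ([column, row] in pixels, amid what is visible of it).
- landmark_of(picture, thing): "uv" ([column, row] in pixels: a listed point, or the origin of a listed thing).
The state is a dict: "time_s": time; "q": joint angles; "dq": joint speeds; "joint_efforts": joint torques, N m; "eef_pos": TCP position; "eef_rot": TCP orientation; "wrist_force": force on the tool from outside, world axes, zero at the start; "torque": the same for the moment, N m; "opening": opening from 0.0 (shut) to 1.0 (fully open).
Only numpy, scipy, OpenCV 4.12 (cv2) and the standard library are available. Lean on these libraries where they do the work, as an engineer would, in place of code of your own. Each camera call takes 0.05 s, during which the arm holds its last target.

## Working session

There is one attempt and no reset: what is moved stays moved. The work goes in short steps, Python scripts to look and compute and a shell command to move; the robot and the scene stay as the last step left them, time stands still between calls to the robot, and variables do not carry over. Pictures are saved under pics/ and viewed, and the job is handed in when it is done.

```bash
ls; mkdir -p pics; cat > h.py <<'E'
import numpy as np, cv2
from bench import ctrl, cams, boxes_of, landmark_of
def save(p,n): cv2.imwrite('pics/'+n,p['color'][:,:,::-1])
def ray(p,uv):
    K=np.array(p['camera_matrix']);V=np.array(p['view']);T=np.linalg.inv(V)
    d=np.linalg.inv(K)@[uv[0],uv[1],1]; d=np.array([d[0],-d[1],-d[2]])
    return T[:3,3],T[:3,:3]@d
def onz(p,uv,z):
    o,d=ray(p,uv); return o+d*(z-o[2])/d[2]
def tri(a,b):
    A=np.zeros((3,3));B=np.zeros(3)
    for o,d in (a,b):
        d=d/np.linalg.norm(d);P=np.eye(3)-np.outer(d,d);A+=P;B+=P@o
    return np.linalg.solve(A,B)
E
python3 - <<'E'
from h import *
o=ctrl.get_obs();print(o, ctrl.grip_point_offset)
ps={}
for n in('scene','top'):
    p=cams.camera(n);save(p,n+'1.png');ps[n]=p
    print(n,p['camera_matrix'],np.linalg.inv(p['view'])[:3,3], [k for k in p])
    for t in['frame','amber_tile','blue_tile','green_tile','red_tile','violet_tile','white_tile','flux_jar','brush','weight']:
        for r in landmark_of(p,t)[:1]: print(t,r,onz(p,r['uv'],0.025).round(4))
E
```

```text
pics
{'time_s': 0.0, 'q': array([-1.43629688e+00,  1.81516913e-01,  1.60801394e+00, -1.44033782e-05,
        1.35380708e+00, -2.06315475e-01]), 'dq': array([ 0.00242402, -0.0007585 , -0.00062663,  0.00162719,  0.00208921,
        0.00203959]), 'joint_efforts': array([-1.16411004e-03, -4.44871795e+01, -3.51337516e+01, -2.98156328e-04,
        9.42096405e-03, -2.47073257e-05]), 'eef_pos': array([ 0.19216728, -0.54166204,  0.40379459]), 'eef_rot': array([-8.72330899e-04,  9.85515111e-01,  1.69585390e-01,  2.43011523e-05]), 'wrist_force': array([0.64114176, 0.2590518 , 0.59598361]), 'torque': array([ 0.03496862,  0.01988587, -0.01802096]), 'opening': 1.0000565575718048} 0.1547
scene [[408.87262171   0.         272.15140234]
 [  0.         408.87262171 214.02156066]
 [  0.           0.           1.        ]] [1.1157913  0.50719528 0.6740111 ] ['color', 'camera_matrix', 'view', 'shot']
frame {'uv': [286.8, 230.8], 'confidence': 0.66} [0.635  0.0864 0.025 ]
amber_tile {'uv': [271.4, 229.0], 'confidence': 0.8} [0.6539 0.0572 0.025 ]
blue_tile {'uv': [300.7, 215.0], 'confidence': 0.74} [0.575
[... 738 characters left out ...]
0.0771 0.025 ]
amber_tile {'uv': [251.0, 193.0], 'confidence': 0.91} [0.6585 0.0603 0.025 ]
blue_tile {'uv': [276.8, 244.2], 'confidence': 0.61} [0.5553 0.009  0.025 ]
green_tile {'uv': [204.7, 222.4], 'confidence': 0.98} [0.5993 0.1525 0.025 ]
red_tile {'uv': [291.5, 204.6], 'confidence': 0.96} [ 0.6348 -0.0211  0.025 ]
violet_tile {'uv': [213.9, 188.3], 'confidence': 0.58} [0.6681 0.1349 0.025 ]
white_tile {'uv': [243.4, 234.2], 'confidence': 0.98} [0.5755 0.0754 0.025 ]
flux_jar {'uv': [156.5, 200.3], 'confidence': 0.66} [0.6439 0.2488 0.025 ]
brush {'uv': [338.8, 240.4], 'confidence': 0.64} [ 0.5623 -0.1154  0.025 ]
weight {'uv': [246.4, 148.7], 'confidence': 0.64} [0.7498 0.0697 0.025 ]
```

View pics/top1.png

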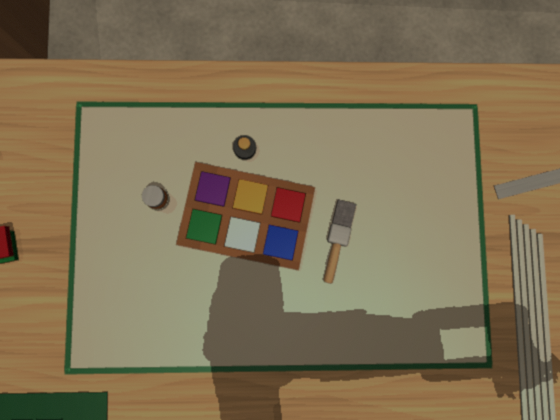

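View pics/scene1.png

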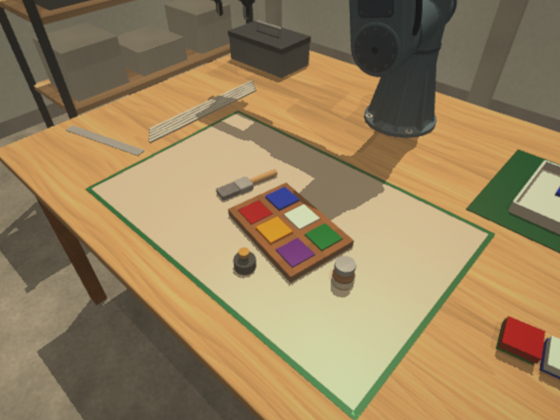

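```bash
cat >> h.py <<'E'
def rigid(loc,w):
    loc=np.array(loc);w=np.array(w);a=loc-loc.mean(0);b=w-w.mean(0)
    t=np.arctan2((a[:,0]*b[:,1]-a[:,1]*b[:,0]).sum(),(a*b).sum())
    R=np.array([[np.cos(t),-np.sin(t)],[np.sin(t),np.cos(t)]]);c=w.mean(0)-R@loc.mean(0)
    return t,c,w-(loc@R.T+c)
E
python3 - <<'E'
from h import *
p=cams.camera('top')
im=p['color']; hsv=cv2.cvtColor(im,cv2.COLOR_RGB2HSV)
L={'amber':(39,0),'red':(39,-78),'violet':(39,78),'white':(-39,0),'blue':(-39,-78),'green':(-39,78)}
seeds={'amber':(251,195),'red':(289,204),'violet':(212,188),'white':(242,234),'blue':(281,242),'green':(204,226)}
loc=[];w=[]
for k,s in seeds.items():
    m=np.zeros((422,562),np.uint8)
    _,_,m,_=cv2.floodFill(im.copy(),m,s,0,(14,)*3,(14,)*3,4|(255<<8)|cv2.FLOODFILL_MASK_ONLY|cv2.FLOODFILL_FIXED_RANGE)
    ys,xs=np.nonzero(m[1:-1,1:-1]); r=cv2.minAreaRect(np.c_[xs,ys].astype(np.float32))
    print(k,len(xs),r)
    loc.append(np.array(L[k])/1000);w.append(onz(p,r[0],0.026)[:2])
t,c,res=rigid(loc,w);print(np.degrees(t),c,(res*1000).round(1))
R=np.array([[np.cos(t),-np.sin(t)],[np.sin(t),np.cos(t)]])
print('amber',c+R@[.039,0],'touch',c+R@[.084,0])
T=cv2.Rodrigues
from scipy.spatial.transform import Rotation as Ro
o=ctrl.get_obs();q=o['eef_rot'];M=Ro.from_quat([q[1],q[2],q[3],q[0]]).as_matrix();print(M.round(4))
for n,pt in(('amber',c+R@[.039,0]),('touch',c+R@[.084,0])):
    print(n,M.T@(np.r_[pt,.25]-o['eef_pos']))
print('tool y heading',np.degrees(np.arctan2(M[1,1],M[0,1])),'frame x heading',np.degrees(t))
E
```

```text
amber 811 ((250.02194213867188, 195.89756774902344), (28.495960235595703, 28.426115036010742), 12.094757080078125)
red 781 ((287.8269348144531, 204.36537170410156), (28.044605255126953, 27.848487854003906), 11.309932708740234)
violet 811 ((211.9940948486328, 188.2764892578125), (28.7432861328125, 28.526357650756836), 12.52880859375)
white 809 ((241.8950958251953, 234.1560821533203), (28.63564682006836, 28.426115036010742), 12.094757080078125)
blue 818 ((280.1922912597656, 242.0384521484375), (28.63295555114746, 28.63295555114746), 11.309932708740234)
green 833 ((203.4438934326172, 226.09510803222656), (28.984861373901367, 28.91501808166504), 12.094757080078125)
-12.019894546532166 [0.61374736 0.07042465] [[ 0.6 -0. ]
 [-0.5  0.3]
 [-0.1 -0. ]
 [-0.1 -0.1]
 [ 0.1 -0. ]
 [-0.  -0.1]]
amber [0.6518923  0.06230285] touch [0.69590569 0.05293154]
[[ 0.9425  0.3342  0.    ]
 [ 0.3342 -0.9425 -0.    ]
 [ 0.      0.     -1.    ]]
amber [ 0.63519602 -0.41586002  0.15469356]
touch [ 0.6735462  -0.39231722  0.15469548]
tool y heading -70.47453904745267 frame x heading -12.019894546532166
```

```bash
python3 -m handwheel '[{"offset":[0.05,-0.033,0.0],"spin":8,"grip":0},{"offset":[0.1,-0.065,0.01],"spin":16,"grip":0},{"offset":[0.15,-0.098,0.02],"spin":24,"grip":0},{"offset":[0.2,-0.13,0.03],"spin":31.55,"grip":0},{"offset":[0.25,-0.163,0.04],"spin":31.55,"grip":0},{"offset":[0.3,-0.196,0.05],"spin":31.55,"grip":0},{"offset":[0.35,-0.229,0.06],"spin":31.55,"grip":0},{"offset":[0.4,-0.262,0.07],"spin":31.55,"grip":0},{"offset":[0.45,-0.295,0.08],"spin":31.55,"grip":0},{"offset":[0.5,-0.327,0.09],"spin":31.55,"grip":0},{"offset":[0.55,-0.36,0.1],"spin":31.55,"grip":0},{"offset":[0.6,-0.393,0.11],"spin":31.55,"grip":0},{"offset":[0.635,-0.416,0.12],"spin":31.55,"grip":0},{"offset":[0.635,-0.416,0.12],"spin":31.55,"grip":0},{"offset":[0.635,-0.416,0.12],"spin":31.55,"grip":0},{"offset":[0.635,-0.416,0.12],"spin":31.55,"grip":0},{"offset":[0.635,-0.416,0.12],"spin":31.55,"grip":0}]'
cat >> h.py <<'E'
from scipy.spatial.transform import Rotation as Ro
FT=np.radians(-12.02);FC=np.array([0.61374736,0.07042465])
FR=np.array([[np.cos(FT),-np.sin(FT)],[np.sin(FT),np.cos(FT)]])
def rot(o): q=o['eef_rot'];return Ro.from_quat([q[1],q[2],q[3],q[0]]).as_matrix()
def wproj(p,o,X):
    T=np.array(p['tool_from_camera']);K=np.array(p['camera_matrix'])
    x=rot(o).T@(np.array(X)-o['eef_pos']);c=T[:3,:3].T@(x-T[:3,3]);v=np.array([c[0],-c[1],-c[2]])
    r=np.hypot(v[0],v[1]);th=np.arctan2(r,v[2]);return K[:2,2]+K[0,0]*th*v[:2]/r
def fw(x,y,z): return np.r_[FC+FR@[x,y],z]
E
python3 - <<'E'
from h import *
o=ctrl.get_obs();p=cams.camera('wrist');t=cams.camera('top');s=cams.camera('scene')
save(t,'top2.png');save(s,'scene2.png')
print(o['eef_pos'],o['wrist_force'],o['opening'],o['q'].round(3),o['time_s'])
M=rot(o);print(M.round(4));print('tip frame',FR.T@(o['eef_pos'][:2]-FC),'yaw y',np.degrees(np.arctan2(M[1,1],M[0,1])))
im=p['color'].copy()
for x,y,z in[(.086,.125,.022),(.086,-.125,.022),(-.086,-.125,.022),(-.086,.125,.022),(.07,.031,.022),(.07,-.031,.022),(.008,-.031,.022),(.008,.031,.022)]:
    u=wproj(p,o,fw(x,y,z));cv2.circle(im,tuple(int(v) for v in u.round()),2,(0,255,255),-1)
p2=dict(p);p2['color']=im;save(p2,'w2.png')
for n,pp in(('weight',t),):
    for f in(boxes_of,landmark_of):
        r=f(pp,n)[0];print(n,r,FR.T@(onz(pp,r['uv'],.0)[:2]-FC),FR.T@(onz(pp,r['uv'],.05)[:2]-FC))
E
```

```text
time_s: 3.28
eef_pos: [0.6515, 0.0613, 0.2853]
eef_rot: [0.0, 0.994, -0.105, 0.0]
wrist_force: [0.0, -0.0, 1.4]
opening: 0.003
[0.65146533 0.06126471 0.28529779] [ 0.03187797 -0.0319369   1.39087771] 0.0029880259079480636 [-0.087  0.472  1.485 -0.     1.184  1.695] 3.275
[[ 9.777e-01 -2.098e-01  7.000e-04]
 [-2.098e-01 -9.777e-01 -1.000e-04]
 [ 7.000e-04 -0.000e+00 -1.000e+00]]
tip frame [ 0.03879859 -0.00110422] yaw y -102.11130013075916
weight {'uv': [252.9, 204.0], 'confidence': 0.25} [ 0.02802354 -0.00779773] [ 0.02159953 -0.01005228]Traceback (most recent call last):
  File "<stdin>", line 12, in <module>
IndexError: list index out of range
```

View pics/w2.png

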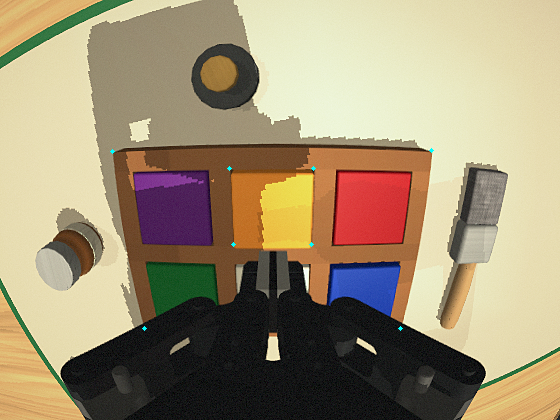

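View pics/scene2.png

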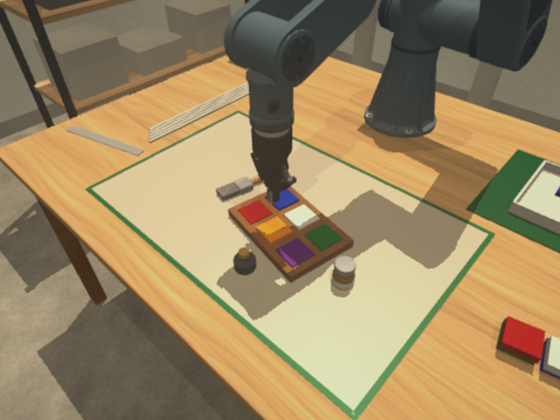

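```bash
python3 -m handwheel '[{"offset":[0.045,0.024,0.03],"spin":0,"grip":0},{"offset":[0.045,0.024,0.06],"spin":0,"grip":0},{"offset":[0.045,0.024,0.08],"spin":0,"grip":0},{"offset":[0.045,0.024,0.085],"spin":0,"grip":0},{"offset":[0.045,0.024,0.085],"spin":0,"grip":0},{"offset":[0.045,0.024,0.085],"spin":0,"grip":0}]'
python3 - <<'E'
from h import *
o=ctrl.get_obs();p=cams.camera('wrist');save(p,'w3.png');s=cams.camera('scene')
print(o['eef_pos'],o['wrist_force'],FR.T@(o['eef_pos'][:2]-FC))
c=s['color'][150:310,180:380];cv2.imwrite('pics/s3.png',cv2.resize(c[:,:,::-1],None,fx=3.5,fy=3.5,interpolation=cv2.INTER_CUBIC))
E
```

```text
time_s: 4.28
eef_pos: [0.6912, 0.0298, 0.2013]
eef_rot: [0.0, 0.995, -0.104, 0.001]
wrist_force: [0.2, -0.5, -0.5]
opening: 0.0
[0.69120678 0.02981465 0.20133552] [ 0.2321943  -0.51973289 -0.48791019] [ 0.08421827 -0.02358846]
```

View pics/w3.png

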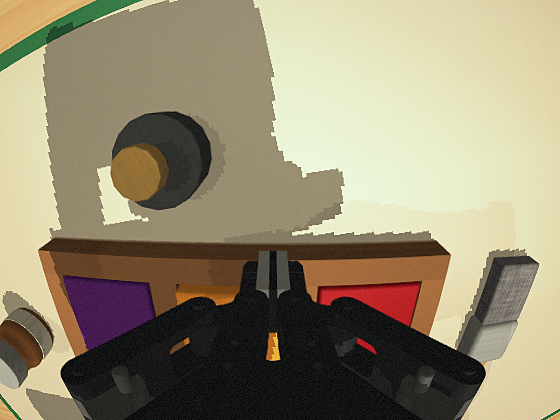

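View pics/s3.png

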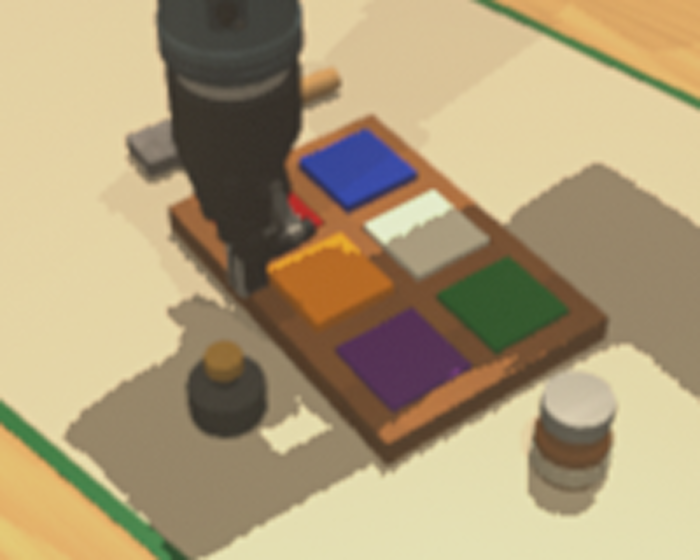

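Fingertips stand over the outer frame bar beside the amber tile, clear of the weight and tiles. I'll touch off on the wood for a height reference.

```bash
python3 -m handwheel '[{"offset":[0,0,0.001],"spin":0,"grip":0},{"offset":[0,0,0.002],"spin":0,"grip":0},{"offset":[0,0,0.003],"spin":0,"grip":0},{"offset":[0,0,0.003],"spin":0,"grip":0}]'
for i in 1 2 3; do :; done
python3 -m handwheel '[{"offset":[0,0,0.0005],"spin":0,"grip":0},{"offset":[0,0,0.0005],"spin":0,"grip":0}]'
```

```text
time_s: 4.88
eef_pos: [0.6906, 0.0296, 0.1965]
eef_rot: [-0.0, 0.994, -0.105, -0.0]
wrist_force: [-0.2, -0.5, 0.4]
opening: -0.002
time_s: 5.12
eef_pos: [0.6906, 0.0295, 0.1961]
eef_rot: [0.0, 0.994, -0.105, -0.0]
wrist_force: [0.7, 0.4, 0.4]
opening: 0.001
```

```bash
python3 -m handwheel '[{"offset":[0,0,0.0005],"spin":0,"grip":0},{"offset":[0,0,0.0005],"spin":0,"grip":0}]'
python3 -m handwheel '[{"offset":[0,0,0.0005],"spin":0,"grip":0},{"offset":[0,0,0.0005],"spin":0,"grip":0}]'
```

```text
time_s: 5.38
eef_pos: [0.6906, 0.0295, 0.1956]
eef_rot: [-0.0, 0.995, -0.105, -0.0]
wrist_force: [0.4, 0.1, 0.2]
opening: 0.001
time_s: 5.62
eef_pos: [0.6907, 0.0295, 0.1955]
eef_rot: [0.0, 0.995, -0.105, 0.0]
wrist_force: [-1.6, -0.2, 2.3]
opening: 0.002
```

```bash
python3 -m handwheel '[{"offset":[0,0,0.0005],"spin":0,"grip":0},{"offset":[0,0,0.0005],"spin":0,"grip":0}]'; python3 -c "
from h import *
for i in range(3):
    o=ctrl.get_obs();print(o['eef_pos'],o['wrist_force'])"
```

```text
time_s: 5.88
eef_pos: [0.6907, 0.0296, 0.1955]
eef_rot: [0.0, 0.995, -0.105, 0.0]
wrist_force: [-3.4, 0.6, 5.4]
opening: -0.001
[0.69071185 0.02955321 0.19547991] [-3.4160036   0.57507772  5.41106417]
[0.69071185 0.02955321 0.19547991] [-3.4160036   0.57507772  5.41106417]
[0.69071185 0.02955321 0.19547991] [-3.4160036   0.57507772  5.41106417]
```

```bash
python3 -m handwheel '[{"offset":[0,0,-0.02],"spin":0,"grip":0},{"offset":[0,0,-0.025],"spin":0,"grip":0},{"offset":[-0.022,-0.012,-0.025],"spin":0,"grip":0},{"offset":[-0.045,-0.024,-0.025],"spin":0,"grip":0},{"offset":[-0.045,-0.024,-0.02],"spin":0,"grip":0},{"offset":[-0.045,-0.024,-0.015],"spin":0,"grip":0},{"offset":[-0.045,-0.024,-0.013],"spin":0,"grip":0},{"offset":[-0.045,-0.024,-0.012],"spin":0,"grip":0},{"offset":[-0.045,-0.024,-0.012],"spin":0,"grip":0}]'
python3 - <<'E'
from h import *
o=ctrl.get_obs();s=cams.camera('scene')
print(o['eef_pos'],o['wrist_force'],FR.T@(o['eef_pos'][:2]-FC))
c=s['color'][150:310,180:380];cv2.imwrite('pics/s4.png',cv2.resize(c[:,:,::-1],None,fx=3.5,fy=3.5,interpolation=cv2.INTER_CUBIC))
E
```

```text
time_s: 7.0
eef_pos: [0.6519, 0.0621, 0.2065]
eef_rot: [0.0, 0.994, -0.105, -0.0]
wrist_force: [0.6, 0.7, 0.5]
opening: -0.003
[0.65185631 0.06206004 0.20654845] [0.56636302 0.73069911 0.46601065] [ 0.03901537 -0.0002449 ]
```

View pics/s4.png

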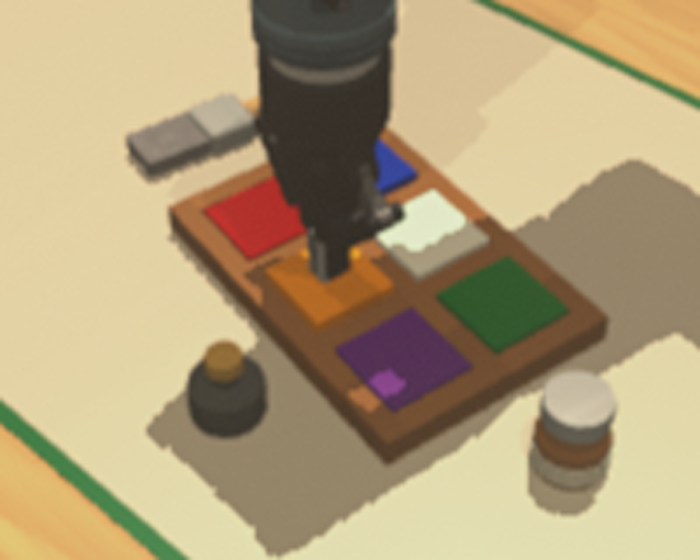

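```bash
python3 -m handwheel '[{"offset":[0,0,0.001],"spin":0,"grip":0},{"offset":[0,0,0.002],"spin":0,"grip":0},{"offset":[0,0,0.003],"spin":0,"grip":0},{"offset":[0,0,0.004],"spin":0,"grip":0},{"offset":[0,0,0.005],"spin":0,"grip":0},{"offset":[0,0,0.0055],"spin":0,"grip":0},{"offset":[0,0,0.006],"spin":0,"grip":0},{"offset":[0,0,0.0065],"spin":0,"grip":0}]'
python3 -m handwheel '[{"offset":[0,0,0.0005],"spin":0,"grip":0},{"offset":[0,0,0.001],"spin":0,"grip":0},{"offset":[0,0,0.0015],"spin":0,"grip":0},{"offset":[0,0,0.002],"spin":0,"grip":0},{"offset":[0,0,0.0025],"spin":0,"grip":0}]'
```

```text
time_s: 8.05
eef_pos: [0.6516, 0.0624, 0.2002]
eef_rot: [-0.0, 0.995, -0.105, -0.0]
wrist_force: [-2.1, 0.3, 2.8]
opening: 0.001
time_s: 8.68
eef_pos: [0.6517, 0.0624, 0.1977]
eef_rot: [-0.0, 0.994, -0.105, 0.0]
wrist_force: [-2.3, 0.1, 2.5]
opening: 0.002
```

```bash
python3 -m handwheel '[{"offset":[0,0,0.0005],"spin":0,"grip":0},{"offset":[0,0,0.001],"spin":0,"grip":0},{"offset":[0,0,0.0015],"spin":0,"grip":0},{"offset":[0,0,0.0015],"spin":0,"grip":0},{"offset":[0,0,0.0015],"spin":0,"grip":0}]'
```

```text
time_s: 9.3
eef_pos: [0.6516, 0.0624, 0.1961]
eef_rot: [-0.0, 0.994, -0.105, -0.0]
wrist_force: [-0.9, 0.4, 1.5]
opening: -0.001
```

Cmd 0.1965, measured 0.1961; need 0.1955.

```bash
python3 -m handwheel '[{"offset":[0,0,0.0003],"spin":0,"grip":0},{"offset":[0,0,0.0006],"spin":0,"grip":0},{"offset":[0,0,0.0006],"spin":0,"grip":0},{"offset":[0,0,0.0006],"spin":0,"grip":0},{"offset":[0,0,0.0006],"spin":0,"grip":0}]'
```

```text
time_s: 9.93
eef_pos: [0.6516, 0.0624, 0.1956]
eef_rot: [-0.0, 0.995, -0.105, -0.0]
wrist_force: [-0.8, 0.4, 2.6]
opening: -0.003
```

```bash
python3 -m handwheel '[{"offset":[0,0,0.0002],"spin":0,"grip":0},{"offset":[0,0,0.0002],"spin":0,"grip":0},{"offset":[0,0,0.0002],"spin":0,"grip":0},{"offset":[0,0,0.0002],"spin":0,"grip":0}]'; python3 -c "
from h import *
print(ctrl.get_obs()['eef_pos'])"
```

```text
time_s: 10.42
eef_pos: [0.6516, 0.0624, 0.1954]
eef_rot: [-0.0, 0.995, -0.105, -0.0]
wrist_force: [-2.0, 0.7, 2.9]
opening: -0.002
[0.651644   0.06241518 0.19541112]
```

Flush within about 0.1 mm of the reference. Withdraw straight up and look.

```bash
python3 -m handwheel '[{"offset":[0,0,-0.003],"spin":0,"grip":0},{"offset":[0,0,-0.02],"spin":0,"grip":0},{"offset":[0,0,-0.06],"spin":0,"grip":0},{"offset":[0,0,-0.1],"spin":0,"grip":0},{"offset":[-0.05,0,-0.13],"spin":0,"grip":0},{"offset":[-0.1,0,-0.15],"spin":0,"grip":0},{"offset":[-0.12,0,-0.16],"spin":0,"grip":0},{"offset":[-0.12,0,-0.16],"spin":0,"grip":0},{"offset":[-0.12,0,-0.16],"spin":0,"grip":0}]'
python3 - <<'E'
from h import *
o=ctrl.get_obs();s=cams.camera('scene');p=cams.camera('wrist');save(p,'w5.png')
c=s['color'][150:310,180:380];cv2.imwrite('pics/s5.png',cv2.resize(c[:,:,::-1],None,fx=3.5,fy=3.5,interpolation=cv2.INTER_CUBIC))
print(o['eef_pos'],o['wrist_force'],o['time_s'])
E
```

```text
time_s: 11.55
eef_pos: [0.5349, 0.0871, 0.3559]
eef_rot: [0.0, 0.994, -0.105, 0.001]
wrist_force: [0.2, 0.2, -0.1]
opening: 0.001
[0.53491654 0.08712906 0.35592702] [ 0.24688897  0.23466397 -0.05838395] 11.55
```

View pics/w5.png

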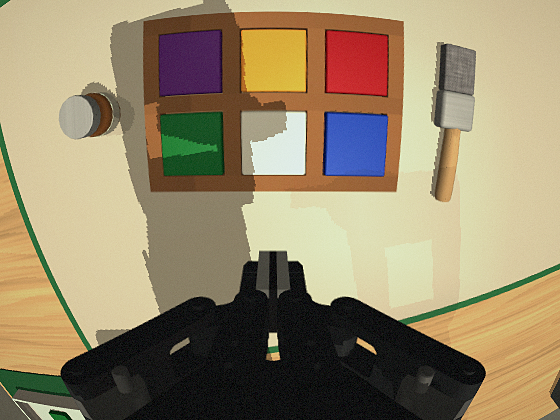

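View pics/s5.png

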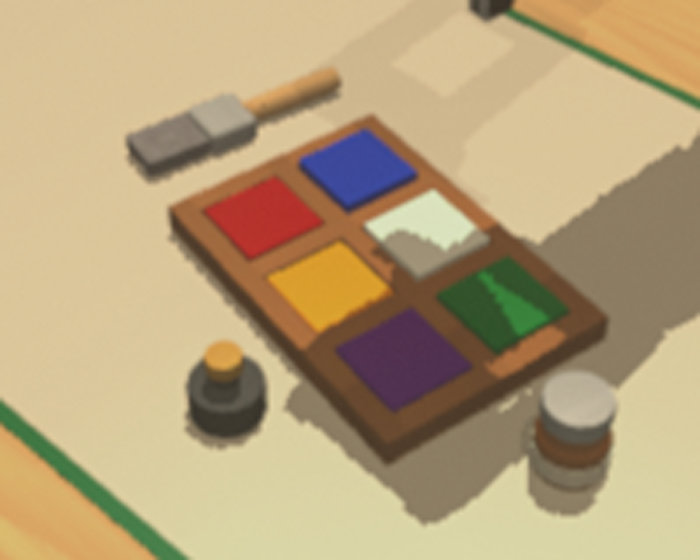

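The amber tile (around 330,285 in the scene crop) shows no side face, so it looks flush. The jar, brush and weight are where they were.

```bash
python3 -c "
from h import *
print(ctrl.hand_in())"
```

```text
the job is handed in; nothing more can be done
None
```

I pressed the amber tile down until it was flush with the frame, withdrew the arm and handed the job in at about 11.6 s of the 29 s allowed.

- **Height reference:** I first touched the closed fingertips lightly (about 5 N) on the frame's outer bar beside the amber tile. That gave a flange height of 0.1955 m for flush.
- **Press:** I pressed the tile at its centre in small steps, with readings of about 3 N between steps. The final flange height was 0.1954 m, about 0.1 mm below the reference. The tile's height was not measured again after the fingers left it.
- **Last checks:** The final pictures show the amber tile level with the frame. By eye, the other tiles, jar, brush and weight are where they started. The wrist force was near zero, with the arm clear of everything.
- **A detection that failed:** With the arm over the frame, the networks lost the weight in the top view: one reported it in the wrong place with low confidence, the other found nothing. I judged its clearance from the first detection and the pictures instead.

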